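# Bar the vials in the shaker and hold its sprung hood ready to drop

## Robot

A 6-joint arm with a two-finger parallel gripper is mounted at the origin on a cart in front of the work surface, level with it; the furniture and walls round the work are solid. World frame = base frame: x ahead of the robot, y to its left, z up, the work surface at z = 0. Lengths are in m, angles in rad, forces in N, time in s.
With the tool pointing down it reaches from about 0.275 to 0.85 m from the base axis. Payload 19 kg.
Tool frame: the origin (TCP) lies between the finger pads; the fingertips stand 25 mm ahead of it and the grasp point (between the pads) lies 6 mm ahead of it; z points along the fingers, y is the line along which they close (so a half turn about z gives the same grasp; the last joint's range is limited). The gripper opens to 85 mm and grips with 20 to 120 N. Pads are 22 mm wide; open, the fingers measure 114 mm over their backs; the gripper's body (76 mm by 85 mm) begins 54 mm behind the grasp point. The pads swing forward as they close: fully open they stand 13 mm farther back than shut.
Start: joints at [-1.407, 0.15, 1.437, -0, 1.554, -0.134], TCP at [0.169, -0.55, 0.256] pointing down, gripper open.
Joint ranges: [-2.8, 2.8], [-0.68, 2.1], [0.12, 2.68], [-1.39, 4.53], [0.16, 2.79], [-2.81, 2.81]. Speed limits (rad/s): [1.89, 1.89, 2.22, 3.01, 3.01, 3.01].

## Interface

Orientations are given as a rotation vector (axis times angle).
In Python, from station import robot, snapshot, camera_info, sign_off gives the robot as it stands.
- The arm moves only by the shell command python3 -m jog 'ROWS' [OPENING] [FORCE]. ROWS is text: rows parted by semicolons, each of 4 numbers parted by spaces: the shift along the tool's x, y, z in mm, then the turn about the tool's z in rad. A call has 1 to 20 rows; each row is the pose to reach, as a shift and turn from the pose commanded when the call began, along the tool's axes at that moment; what a row does not reach only later rows make up. A row lasts 1/10 s, in which the tool goes at most 50 mm and 8.59 degrees, less where a joint would pass 70% of its speed; a pose out of reach is approached as far as the arm can. A call with a gripper value outside its range is refused whole. OPENING is the opening, from 0 (shut) to 1 (fully open), set as the call begins (- or left out, the last holds). The fingers move at their own pace and stop on an object; FORCE is the grip in N (left out, the last holds). Time passes only in rows, so rows that repeat a pose let the fingers close. It gives the time, the measured TCP pose, the force, the opening and the grip force at its end, in the units of the state.
- robot.get_obs(): the state, without advancing time (a new reading comes with each control period).
- snapshot(name): name is "scene" or "top" or "wrist"; returns the picture (420x560x3 uint8, red, green, blue); there is no depth.
- camera_info(name): a dict with "mtx" (3x3 intrinsics, pixels), "rvec" (rotation vector, rad) and "tvec" (3), from world to camera coordinates, as OpenCV has them. Camera axes: x right, y down, z forward; pixel columns grow to the right and rows downward; lengths in m; the calibration is good to about 2 mm. A picture is of the moment at which its call begins: read the wrist's pose just before it. camera_info takes no time and is no camera call; for the wrist camera it gives the pose at the moment of the call.
- sign_off(): hands the job in; it is judged then, once.
The state is a dict: "t": time; "qpos": joint angles; "qd": joint speeds; "tau": joint torques, N m; "eef_pos": TCP position; "ee_rot": TCP orientation; "force": force on the tool from outside, world axes, zero at the start; "wrist_torque": the same for the moment, N m; "finger_gap": finger opening in m; "grip_force": force on a finger pad.
Only numpy, scipy, OpenCV 4.12 (cv2) and the standard library are available. Lean on these libraries where they do the work, as an engineer would, in place of code of your own. Each camera call takes 0.05 s, during which the arm holds its last target. There are 200 camera calls.

## Task

Load the vial shaker for a timed run, which starts the moment its hood drops shut. Lift the sprung hood past its balance point so that the gas strut keeps it open by itself, let go of it, and lay the loose retaining bar across the two notched posts over the vials, seated in both notches with its grip tab up. Then bring the hood back to just below its balance point, where it would fall shut if let go, and finish there with the hood still in your grip, motionless and ready to drop; do not shut it on the barred vials or disturb the bottles and jar standing about.

Things in the scene. Friction and masses are not known exactly. Their poses are not given: they have to be found in the camera images.
- shaker: benchtop vial shaker, white housing 150 deep (x) x 190 wide (y) x 75 high, fixed; origin under its centre, x from its front panel (display, knob) to the rear hinge, z up. Under the hood its open well holds a rack with four vials in a row along y and, at y = +68 and -68 mm, two aluminium posts, each with a U-notch open at the top. Its walls end at 75 mm, below the notch floors
- bar_seat (a point): midpoint between the two notch floors, 80 mm over the table, axes as the shaker's. The middle of the bar's underside belongs here, the bar running along y. Notches are 20 mm wide in x, their rounded cheeks end 95 mm over the table; the posts are 8 mm thick, at y = +68 and -68 mm
- lid (a joint): opening angle of the 0.85 kg hood, rad: 0 shut, grows as its front rises, stop at 1.65 (leaning slightly back). Balance point 0.95 (54 degrees): below it the hood falls shut, above it the gas strut on its left flank swings it to the stop and keeps it there. At the handle it weighs 1.5 N when shut, less and less up to the balance point, and lifts 1.7 N at the stop; little friction
- hood: the hood: grey cover with clear window, 151 long x 190 wide x 50 deep, open below; origin on the middle of the hinge line (76 mm behind the shaker's centre, 78 mm over the table), y along the hinge line, -x toward the hood's front, z out of its roof; turns with the lid joint
- hood_handle (a point): middle of the hood's pull bar: round steel bar, 12 in diameter, along y, 90 mm free between its two arms, 30 mm clear of the hood's front wall. The point lies 187 mm toward -x and 36 mm toward +z from the hinge line in the hood's frame; the roof is 14 mm higher. The bar may turn between finger pads as the hood swings
- retaining_bar: loose aluminium bar, 150 long (y) x 16 wide (x) x 8 thick, about 0.11 kg, with an upright black grip tab at its middle, 10 thick (x) x 28 long (y), from 8 to 34 mm above the underside; origin in the middle of the underside, z up. Lies tab up on the table left or right of the shaker; either end may go to either post
- vial_1: glass vial with white screw cap, 17 in diameter x 45 high, upright in the shaker's rack, cap top 78 mm over the table; origin at the centre of its foot
- vial_2: as vial_1, next in the row
- vial_3: as vial_1, next in the row
- vial_4: as vial_1, next in the row
- clear_jar: bystander: clear jar upside down on its black cap, 48 in diameter x 69 high; origin under its centre; stands on the other side of the shaker from the bar
- amber_bottle: bystander: amber bottle with black cap, 33 in diameter x 81 high, to the rear left of the shaker; origin under its centre
- dropper_bottle: bystander: white squeeze bottle with nozzle, 40 in diameter x 104 high, to the rear right of the shaker; origin under its centre

How it is judged:
On the way, in this order (a step that is already met when the one before it is completed fails the run):
1. the hood is past its balance point, near its open stop, and stands there by itself with the robot off it (value of joint lid above 1.5 rad and contact force between each of the arm, the fingers and hood below 0.05 N), for 0.3 s.
2. with the hood still open, the bar lies in both notches, tab up, let go and at rest (value of joint lid above 1.2 rad and x of retaining_bar in the frame of bar_seat between -0.005 and 0.005 m and y of retaining_bar in the frame of bar_seat between -0.013 and 0.013 m and z of retaining_bar in the frame of bar_seat between -0.003 and 0.003 m and angle between the y axis of retaining_bar and the y axis of shaker, either way round below 0.08 rad and angle between retaining_bar's own z axis and vertical below 0.08 rad and contact force between the fingers and retaining_bar below 0.05 N and linear speed of retaining_bar below 0.02 m/s), for 0.3 s.
At the end, for the whole second after the job is handed in: the robot holds the hood still at 0.65 to 0.92 rad, just below the balance point at 0.95, and nothing else carries it; the bar lies let go in both notches (5 mm across, 13 mm along, 3 mm in height, 0.08 rad), tab up; the vials stand in their rack (value of joint lid between 0.65 and 0.92 rad and velocity of joint lid between -0.08 and 0.08 rad/s and contact force between any of the fingers, the arm and hood above 0.03 N and contact force between hood and retaining_bar below 0.02 N and contact force between hood and clear_jar below 0.02 N and contact force between hood and amber_bottle below 0.02 N and contact force between hood and dropper_bottle below 0.02 N and x of retaining_bar in the frame of bar_seat between -0.005 and 0.005 m and y of retaining_bar in the frame of bar_seat between -0.013 and 0.013 m and z of retaining_bar in the frame of bar_seat between -0.003 and 0.003 m and angle between the y axis of retaining_bar and the y axis of shaker, either way round below 0.08 rad and angle between retaining_bar's own z axis and vertical below 0.08 rad and contact force between the fingers and retaining_bar below 0.05 N and z of each of vial_1, vial_2, vial_3, vial_4 in the frame of shaker below 0.037 m); the arm keeps its last pose, push and grip.
It fails at once if after it was opened the hood falls or is pushed shut on the barred vials (value of joint lid below 0.25 rad and distance between retaining_bar and bar_seat below 0.05 m).
It fails at once if a bystander is moved more than 30 mm or knocked over (distance of any of clear_jar, amber_bottle, dropper_bottle from where it was at the start of the episode above 0.03 m or angle between any of clear_jar, amber_bottle, dropper_bottle's own z axis and vertical above 0.5 rad).
It also fails if it takes over 58 s, if anything falls off the work surface, if the arm or the gripper's body presses on something with over 40 N, if the wrist force passes 120 N, or if a joint passes its speed limit or range.

## Working session

There is one attempt and no reset: what is moved stays moved. The work goes in short steps, Python scripts to look and compute and a shell command to move; the robot and the scene stay as the last step left them, time stands still between calls to the robot, and variables do not carry over. Pictures are saved under pics/ and viewed, at most 11 in all, crops included, and the job is handed in when it is done.

```bash
mkdir -p pics; ls; python3 - <<'E'
from station import robot,snapshot,camera_info
import cv2
print(robot.get_obs())
for n in ("scene","top"):
    im=snapshot(n); cv2.imwrite(f"pics/{n}0.png",im[:,:,::-1]); print(n,camera_info(n))
a=cv2.imread("pics/scene0.png");b=cv2.imread("pics/top0.png")
cv2.imwrite("pics/s.png",cv2.resize(a,(800,600),interpolation=cv2.INTER_CUBIC));cv2.imwrite("pics/t.png",cv2.resize(b,(800,600),interpolation=cv2.INTER_CUBIC))
E
```

```text
pics
{'t': 0.0, 'qpos': array([-1.40698490e+00,  1.50965847e-01,  1.43795668e+00,  2.45023430e-05,
        1.55378682e+00, -1.33974266e-01]), 'qd': array([ 0.00052167,  0.00054816, -0.00042442, -0.00039281, -0.00055784,
       -0.0008766 ]), 'tau': array([-1.10960485e-03, -7.13054037e+01, -5.70875680e+01, -3.60894983e-04,
        8.75460886e-03,  2.35823009e-06]), 'eef_pos': array([ 0.16867884, -0.54950666,  0.25572393]), 'ee_rot': array([-3.10572935e+00, -4.65867928e-01, -1.23058609e-05]), 'force': array([ 1.00183024, -0.20046797, -0.11984141]), 'wrist_torque': array([0.00550644, 0.00481163, 0.00165511]), 'grip_force': 0.0, 'finger_gap': 0.08491256559928656}
scene {'mtx': array([[527.32451289,   0.        , 280.03315666],
       [  0.        , 527.32451289, 201.16546647],
       [  0.        ,   0.        ,   1.        ]]), 'rvec': array([ 0.78127392, -2.67662175,  0.99565533]), 'tvec': array([0.51480009, 0.19197015, 1.12028987])}
top {'mtx': array([[538.27715755,   0.        , 273.71381141],
       [  0.        , 538.27715755, 203.23659165],
       [  0.        ,   0.        ,   1.        ]]), 'rvec': array([ 2.15800449, -2.17851749,  0.05159105]), 'tvec': array([0.16162805, 0.54296021, 1.35863765])}
```

View pics/s.png

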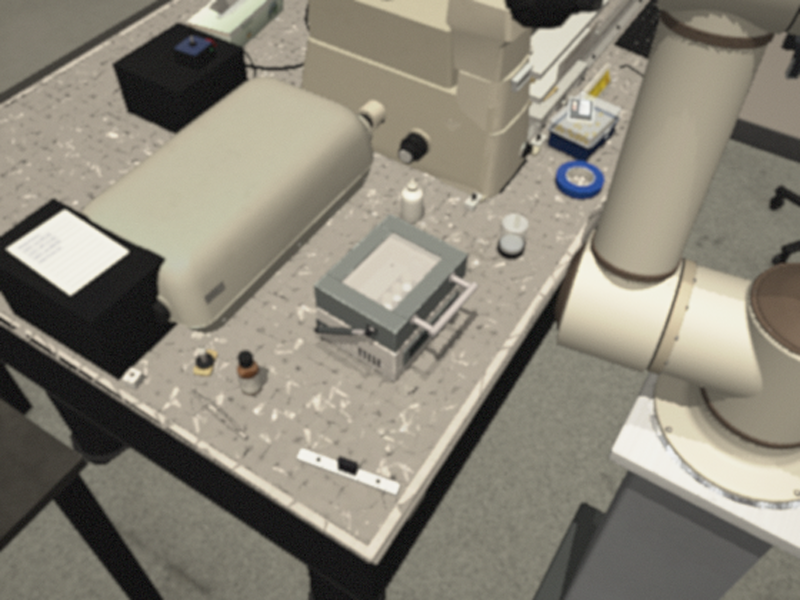

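View pics/t.png

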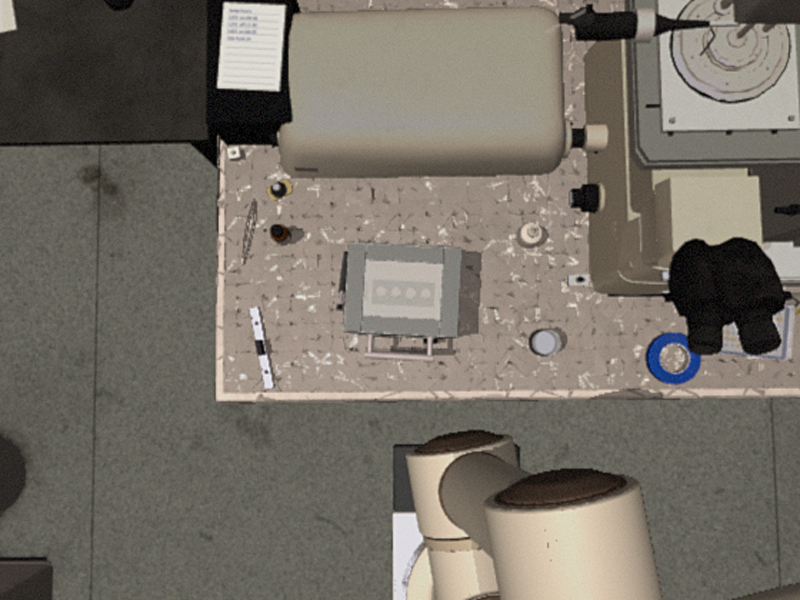

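The scene view shows the shaker at about (390,300), with its handle from (420,328) to (472,285) and the bar from (300,455) to (397,488). In the top view the handle runs from (368,353) to (432,357) and the bar from (255,308) to (268,387). I'll enlarge both.

```bash
python3 - <<'E'
import cv2
a=cv2.imread("pics/scene0.png");b=cv2.imread("pics/top0.png")
cv2.imwrite("pics/tc.png",cv2.resize(b[160:285,165:395],None,fx=3.4,fy=3.4,interpolation=cv2.INTER_CUBIC))
cv2.imwrite("pics/sc.png",cv2.resize(a[150:350,200:350],None,fx=3,fy=3,interpolation=cv2.INTER_CUBIC))
E
```

```text
(no output)
```

View pics/tc.png

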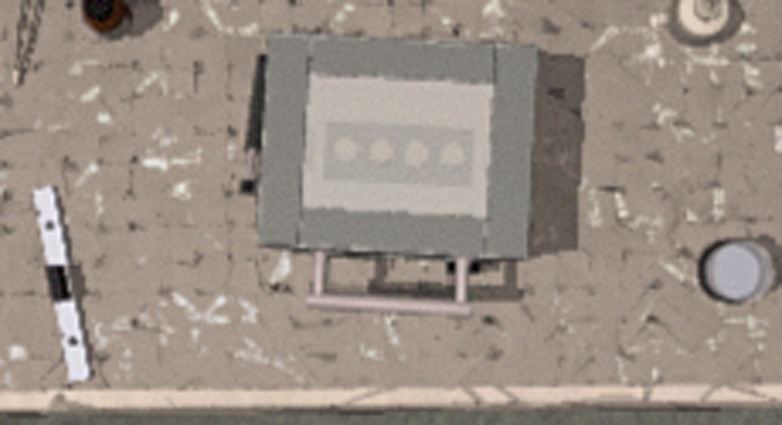

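View pics/sc.png

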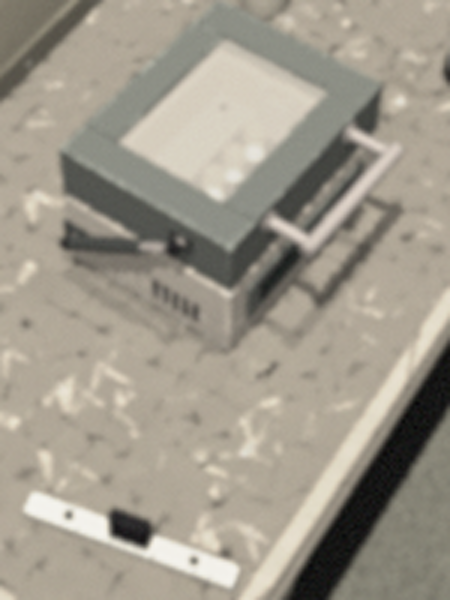

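Top crop: hood roof corners are at (258,247), (527,258), (538,46) and (268,35); the handle runs (308,301)–(468,310); the bar runs (44,187)–(79,380), with holes at (49,225) and (73,341). Scene crop: roof corners are at (233,235), (382,90), (222,5) and (62,155); the handle runs (310,246)–(398,150); the bar holes are at (68,514) and (194,561).

```bash
cat > h.py <<'E'
import numpy as np,cv2
from station import robot,snapshot,camera_info
from scipy.spatial.transform import Rotation as R
C={n:camera_info(n) for n in("scene","top")}
def P(c): return c["mtx"]@np.hstack([cv2.Rodrigues(c["rvec"])[0],c["tvec"].reshape(3,1)])
def tri(c1,u1,c2,u2):
    X=cv2.triangulatePoints(P(c1),P(c2),np.array(u1,float).reshape(-1,2).T,np.array(u2,float).reshape(-1,2).T); return (X[:3]/X[3]).T
def proj(c,X): return cv2.projectPoints(np.array(X,float).reshape(-1,3),c["rvec"],c["tvec"],c["mtx"],None)[0].reshape(-1,2)
def atz(c,u,z):
    Rm=cv2.Rodrigues(c["rvec"])[0];o=-Rm.T@c["tvec"]
    d=(Rm.T@np.linalg.inv(c["mtx"])@np.c_[np.array(u,float).reshape(-1,2),np.ones(np.size(u)//2)].T).T
    return o+d*((np.reshape(z,(-1,1))-o[2])/d[:,2:])
E
python3 - <<'E'
from h import *
from scipy.optimize import least_squares
T=(np.array([(258,247),(527,258),(538,46),(268,35),(308,301),(468,310),(49,225),(73,341),(44,187),(79,380)])+.5)/3.4-.5+[165,160]
S=(np.array([(233,235),(382,90),(222,5),(62,155),(310,246),(398,150),(68,514),(194,561),(30,505),(237,574)])+.5)/3-.5+[200,150]
np.set_printoptions(precision=4,suppress=True)
X=tri(C["top"],T,C["scene"],S);print(X)
M=np.array([[-.075,.095,.128],[-.075,-.095,.128],[.076,-.095,.128],[.076,.095,.128],[-.111,.0,.114]])
def w(p,M):return np.c_[R.from_euler('z',p[2]).apply(M)[:,:2]+p[:2],M[:,2]]
Tm=np.r_[T[:4],[T[4:6].mean(0)]];Sm=np.r_[S[:4],[S[4:6].mean(0)]]
for use in ("both","top","scene"):
    f=lambda p:np.r_[(proj(C["top"],w(p,M))-Tm).ravel()*(use!="scene"),(proj(C["scene"],w(p,M))-Sm).ravel()*(use!="top")]
    r=least_squares(f,[.5,0,0]);print(use,r.x,np.abs(r.fun).max())
print("bar at z=.008",atz(C["top"],T[6:],.008)[:,:2],atz(C["scene"],S[6:],.008)[:,:2])
print("jar/amber/dropper", )
J=(np.array([(735,270),(103,10),(703,10)])+.5)/3.4-.5+[165,160]
print(atz(C["top"],J,[.069,.081,.104]))
E
```

```text
[[0.4692 0.2319 0.1429]
 [0.4594 0.0456 0.1209]
 [0.6069 0.0352 0.1211]
 [0.6174 0.2253 0.1237]
 [0.4306 0.1984 0.1218]
 [0.4234 0.0869 0.1166]
 [0.4899 0.4033 0.0114]
 [0.4015 0.3851 0.0084]
 [0.5189 0.4088 0.0032]
 [0.3721 0.3795 0.0127]]
both [ 0.5379  0.1349 -0.059 ] 5.52940615174316
top [ 0.5373  0.1352 -0.0567] 0.8074210249692726
scene [ 0.5385  0.1343 -0.0613] 5.203406839897809
bar at z=.008 [[0.4893 0.4037]
 [0.4009 0.3848]
 [0.5185 0.4077]
 [0.3714 0.3801]] [[0.4918 0.4023]
 [0.4023 0.3852]
 [0.5172 0.4107]
 [0.3737 0.3777]]
jar/amber/dropper
[[ 0.45   -0.1071  0.069 ]
 [ 0.6434  0.3497  0.081 ]
 [ 0.6343 -0.0829  0.104 ]]
```

Fit from the top view: shaker at about (0.5375, 0.135), yaw -0.058. The handle is at about (0.427, 0.142, 0.115), and the bar centre is at (0.4457, 0.3945) with its axis 0.207 rad from x. Triangulated heights are consistent: bar 0.003–0.013 against 0.008, handle 0.117–0.122 against 0.114. Most roof corners come to 0.121–0.124 against 0.128. I must have misread the front-left roof corner in the scene view, so I'm leaving it out.

```bash
cat >> h.py <<'E'
def pose():
    o=robot.get_obs(); m=R.from_rotvec(o["ee_rot"]).as_matrix()
    return o["eef_pos"],np.arctan2(m[1,0],m[0,0]),m,o
def go(*targets,base=None):
    """targets (x,y,z,psi) -> shift mm in tool axes, turn"""
    p,psi,m,o=pose()
    if base is not None: p,psi=np.array(base[:3]),base[3]
    c,s=np.cos(psi),np.sin(psi)
    for t in targets:
        d=np.array(t[:3])-p
        print("%.0f %.0f %.0f %.3f"%(*(1000*np.array([c*d[0]+s*d[1],s*d[0]-c*d[1],-d[2]])),-((t[3]-psi+np.pi)%(2*np.pi)-np.pi)),end="; ")
    print()
E
python3 -c "
from h import *
print(pose()[1],pose()[2])
go((.29,-.05,.256,1.0),(.4265,.1415,.20,1.513))"
```

```text
0.2978340595589757 [[ 9.55974318e-01  2.93450276e-01 -1.95476867e-04]
 [ 2.93450310e-01 -9.55973698e-01  1.09687713e-03]
 [ 1.35008153e-04 -1.10594911e-03 -9.99999379e-01]]
263 -442 -0 -0.702; 449 -585 56 -1.215;
```

```bash
python3 -m jog '26 -44 0 -0.1; 53 -88 0 -0.2; 79 -133 0 -0.3; 105 -177 0 -0.4; 131 -221 0 -0.5; 158 -265 0 -0.6; 184 -309 0 -0.7; 210 -354 0 -0.75; 237 -398 0 -0.8; 263 -442 0 -0.9; 310 -480 14 -1.0; 355 -515 28 -1.1; 400 -550 42 -1.2; 449 -585 56 -1.215; 449 -585 56 -1.215; 449 -585 56 -1.215; 449 -585 56 -1.215; 449 -585 56 -1.215' 0.35 20; python3 - <<'E'
from h import *
p,psi,m,o=pose();print(p,psi,o["qpos"])
c=camera_info("wrist");im=snapshot("wrist");cv2.imwrite("pics/w1.png",im[:,:,::-1])
print("handle px",proj(c,[.4267,.1414,.114]))
go((.4267,.1414,.12,1.513))
E
```

```text
t: 1.9
eef_pos: [0.426, 0.1418, 0.1996]
ee_rot: [-2.282, -2.157, 0.003]
force: [0.1, -0.3, -0.3]
finger_gap: 0.03
grip_force: 0.0
[0.42595568 0.14177228 0.19956471] 1.5145609325046792 [ 1.49398850e-01 -8.76739573e-02  1.79804260e+00 -2.63887680e-05
  1.43333947e+00  2.05638360e-01]
handle px [[276.45105801 221.31753001]]
0 1 80 0.000;
```

View pics/w1.png

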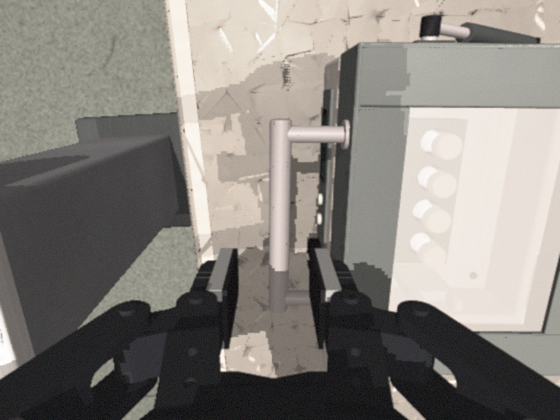

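The wrist view shows the handle from (281,125) to (278,308), with its middle near (280,216). The prediction was (276,221), so the pose is good to about 1–2 mm. Next I descend and grip.

```bash
python3 -m jog '0 1 20 0; 0 1 40 0; 0 1 60 0; 0 1 80 0; 0 1 80 0; 0 1 80 0'; python3 -m jog '0 0 0 0;0 0 0 0;0 0 0 0;0 0 0 0;0 0 0 0;0 0 0 0' 0 20
python3 - <<'E'
from h import *
p,psi,m,o=pose();print(p,psi,o["force"],o["finger_gap"],o["grip_force"])
# arc about hinge, handle start at p (x), shaker yaw -.058
r=np.hypot(.187,.036);a0=np.arctan2(.036,.187);u=np.array([np.cos(-.058),np.sin(-.058)])
T=[]
for th in np.linspace(0.08,1.6,20):
    d=np.array([r*(np.cos(a0)-np.cos(a0+th)),r*(np.sin(a0+th)-np.sin(a0))])
    T.append((*(p[:2]+d[0]*u),p[2]+d[1],psi))
go(*T)
E
```

```text
t: 2.55
eef_pos: [0.4273, 0.1406, 0.1213]
ee_rot: [2.286, 2.154, 0.001]
force: [-0.0, -0.2, 0.9]
finger_gap: 0.0298
grip_force: 0.0
t: 3.15
eef_pos: [0.4289, 0.141, 0.1219]
ee_rot: [2.283, 2.154, 0.005]
force: [10.3, -2.9, -0.7]
finger_gap: 0.0113
grip_force: 21.9
[0.42894255 0.14097471 0.12192323] 1.5124976921831481 [10.30198682 -2.91388842 -0.74729342] 0.011255450690975622 21.855087876319885
0 3 -15 -0.000; 0 8 -29 -0.000; 0 14 -43 -0.000; 0 21 -57 -0.000; 0 29 -70 -0.000; 0 38 -82 -0.000; 0 48 -94 -0.000; 0 59 -105 -0.000; 0 70 -114 -0.000; 0 83 -123 -0.000; 0 96 -131 -0.000; 0 109 -138 -0.000; 0 123 -143 -0.000; 0 138 -148 -0.000; 0 153 -151 -0.000; 0 168 -153 -0.000; 0 183 -154 -0.000; 0 198 -154 -0.000; 0 213 -153 -0.000; 0 228 -150 -0.000;
```

```bash
python3 -m jog '0 5 -15 0; 0 10 -29 0; 0 16 -43 0; 0 23 -57 0; 0 31 -70 0; 0 40 -82 0; 0 50 -94 0; 0 61 -105 0; 0 72 -114 0; 0 85 -123 0; 0 98 -131 0; 0 111 -138 0; 0 125 -143 0; 0 140 -148 0; 0 155 -151 0; 0 170 -153 0; 0 185 -154 0; 0 200 -154 0; 0 215 -153 0; 0 230 -150 0'; python3 -m jog '0 0 0 0;0 0 0 0' ; python3 -c "
from h import *
p,psi,m,o=pose();print(p,psi,o['force'],o['finger_gap'],o['grip_force'])"
```

```text
t: 5.15
eef_pos: [0.6576, 0.1271, 0.2718]
ee_rot: [2.284, 2.154, 0.001]
force: [-1.6, -4.9, -1.9]
finger_gap: 0.0109
grip_force: 22.0
t: 5.35
eef_pos: [0.6576, 0.1271, 0.2715]
ee_rot: [2.285, 2.154, 0.001]
force: [2.3, -5.1, 0.7]
finger_gap: 0.0107
grip_force: 22.3
[0.6575592  0.12709973 0.27145164] 1.5119590311806839 [ 2.28301254 -5.13291029  0.67012986] 0.010673201690902448 22.300340831279755
```

```bash
python3 -m jog '0 0 0 0;0 0 0 0;0 0 0 0;0 5 0 0;0 5 0 0;0 5 -30 0;0 5 -60 0;0 5 -80 0;0 5 -80 0' 0.5 20; python3 -c "
from h import *
go((.52,.135,.34,1.513))"
```

```text
t: 6.25
eef_pos: [0.6623, 0.1277, 0.3536]
ee_rot: [2.283, 2.154, 0.006]
force: [-0.5, 0.1, 0.2]
finger_gap: 0.0425
grip_force: 0.0
-1 -143 14 -0.000;
```

```bash
python3 -m jog '0 -35 0 0;0 -70 0 0;0 -105 5 0;0 -143 14 0;0 -143 14 0;0 -143 14 0;0 -143 14 0'; python3 - <<'E'
from h import *
print(pose()[0],pose()[1])
c=camera_info("wrist");im=snapshot("wrist")
import pickle;pickle.dump(c,open("w2.pkl","wb"))
cv2.imwrite("pics/w2.png",im[:,:,::-1]);
t=snapshot("top");cv2.imwrite("pics/top2.png",t[:,:,::-1]);s=snapshot("scene");cv2.imwrite("pics/scene2.png",s[:,:,::-1])
big=np.hstack([cv2.resize(im[:,:,::-1],(800,600)),])
cv2.imwrite("pics/w2b.png",big)
for q in ([.54,.135,.08],[.54+.058*.068,.135+.068,.08],[.54-.058*.068,.135-.068,.08]): print(proj(c,q)*800/560, proj(C["top"],q))
E
```

```text
t: 6.95
eef_pos: [0.5198, 0.1359, 0.3362]
ee_rot: [2.285, 2.156, 0.0]
force: [0.5, 0.4, 0.4]
finger_gap: 0.0428
grip_force: 0.0
[0.51983871 0.13587333 0.33622261] 1.5126590761847676
[[419.77900708 237.90589814]] [[281.77877473 203.18849241]]
[[421.32775772 139.75564505]] [[254.16980556 201.88418237]]
[[418.37624084 326.8045613 ]] [[309.48183027 204.4972473 ]]
```

View pics/w2b.png

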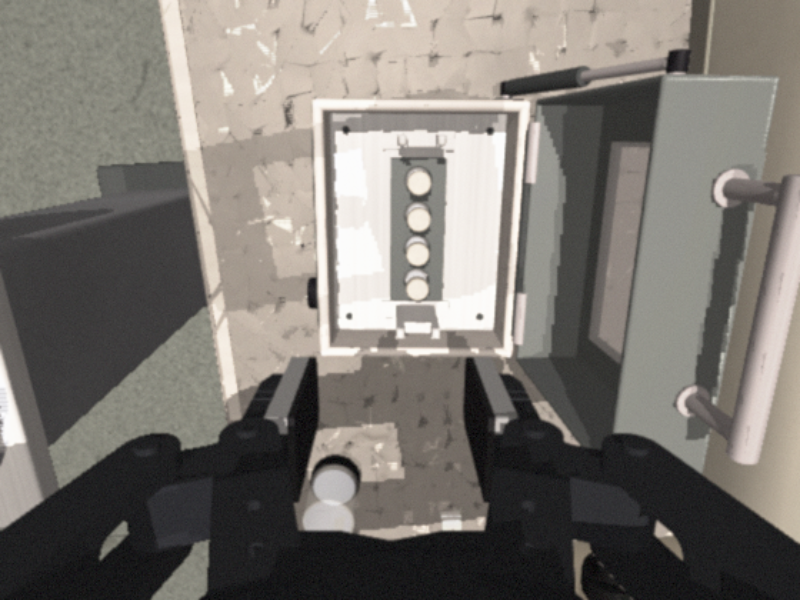

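The hood stands open on its own. The posts show near (422,145) and (418,325), with the vial caps between them. I'll take a second wrist view shifted in x and y to triangulate the seat, then enlarge both.

```bash
python3 -m jog '-40 -40 0 0;-80 -60 0 0;-80 -60 0 0;-80 -60 0 0;-80 -60 0 0'; python3 - <<'E'
from h import *
import pickle
c=camera_info("wrist");im=snapshot("wrist")
pickle.dump(c,open("w3.pkl","wb"));cv2.imwrite("pics/w3.png",im[:,:,::-1])
q=proj(c,[.54,.135,.08])[0];print(q)
a=cv2.imread("pics/w2.png")[60:255,210:385];x,y=int(q[0])-87,int(q[1])-97;x=max(0,min(x,385));y=max(0,y);print("off",x,y)
b=im[y:y+195,x:x+175,::-1]
f=lambda i:cv2.resize(i,None,fx=3,fy=3,interpolation=cv2.INTER_CUBIC)
b=cv2.copyMakeBorder(b,0,195-b.shape[0],0,175-b.shape[1],0)
h=np.hstack([a,b]);cv2.imwrite("pics/wc.png",cv2.resize(h,None,fx=2.28,fy=3,interpolation=cv2.INTER_CUBIC) if 0 else cv2.resize(h,None,fx=2.28,fy=2.28,interpolation=cv2.INTER_CUBIC))
E
```

```text
t: 7.6
eef_pos: [0.4553, 0.0598, 0.3363]
ee_rot: [-2.285, -2.156, -0.0]
force: [0.1, 0.3, -0.6]
finger_gap: 0.0428
grip_force: 0.0
[357.06463816  85.56354569]
off 270 0
```

View pics/wc.png

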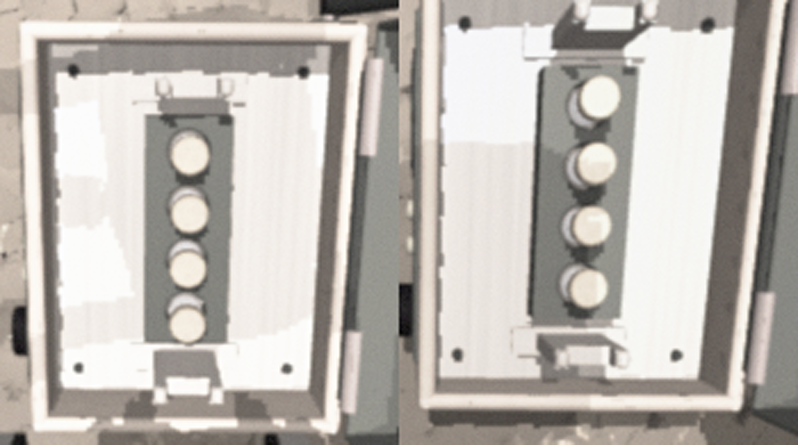

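Left panel: caps are at (190,154), (189,214), (187,269) and (187,324); the upper post's notch is centred on x 195, between cheeks at 164 and 226; the lower notch floor is at (188,388). Right panel: caps are at (600,98), (596,163), (592,226) and (588,288); the upper notch floor is at (613,17) and the lower at (591,355). Triangulating these.

```bash
python3 - <<'E'
from h import *
import pickle
np.set_printoptions(precision=4,suppress=True)
c2=pickle.load(open("w2.pkl","rb"));c3=pickle.load(open("w3.pkl","rb"))
f=lambda l,o:(np.array(l)+.5)/2.28-.5+o
A=f([(190,154),(189,214),(187,269),(187,324),(195,89),(188,388)],[210,60])
B=f([(600,98),(596,163),(592,226),(588,288),(613,17),(591,355)],[95,0])
X=tri(c2,A,c3,B);print(X,X[:4].mean(0),X[4:].mean(0))
z=[.078]*4+[.08]*2
for c,u in((c2,A),(c3,B)):
    Y=atz(c,u,z);print(Y,Y[:4].mean(0),Y[4:].mean(0), np.arctan2(*(Y[0]-Y[3])[:2]),np.arctan2(*(Y[4]-Y[5])[:2]))
rim=atz(c2,f([(21,25),(367,25),(34,430),(337,430)],[210,60]),.075);print(rim,rim.mean(0))
go((.33,.25,.25,.8),(.4457,.3945,.12,.207))
E
```

```text
[[0.5413 0.1742 0.0756]
 [0.5393 0.1483 0.0787]
 [0.5376 0.1228 0.0783]
 [0.5363 0.0964 0.0768]
 [0.5439 0.2021 0.0874]
 [0.5352 0.0685 0.088 ]] [0.5386 0.1354 0.0774] [0.5395 0.1353 0.0877]
[[0.541  0.1746 0.078 ]
 [0.5394 0.1481 0.078 ]
 [0.5374 0.1229 0.078 ]
 [0.5362 0.0968 0.078 ]
 [0.5442 0.2021 0.08  ]
 [0.5353 0.0657 0.08  ]] [0.5385 0.1356 0.078 ] [0.5397 0.1339 0.08  ] 0.06089016505375115 0.06561001182683965
[[0.541  0.1738 0.078 ]
 [0.5395 0.1483 0.078 ]
 [0.5378 0.1227 0.078 ]
 [0.5362 0.0964 0.078 ]
 [0.5456 0.2035 0.08  ]
 [0.5371 0.067  0.08  ]] [0.5386 0.1353 0.078 ] [0.5414 0.1353 0.08  ] 0.06269572639753028 0.06224848960709718
[[0.4715 0.2326 0.075 ]
 [0.6189 0.2241 0.075 ]
 [0.4595 0.0464 0.075 ]
 [0.607  0.0379 0.075 ]] [0.5392 0.1353 0.075 ]
182 -136 86 0.713; 333 -29 216 1.306;
```

Seat at about (0.539, 0.1353), yaw -0.060; vials, rim and notches agree, with caps at 0.077 against 0.078. Next is the bar.

```bash
python3 -m jog '40 -4 0 0.15; 80 -8 0 0.3; 120 -12 20 0.45; 160 -16 40 0.6; 200 -20 60 0.75; 240 -24 80 0.9; 280 -28 100 1.05; 333 -29 130 1.2; 333 -29 156 1.306; 333 -29 156 1.306; 333 -29 156 1.306; 333 -29 156 1.306; 333 -29 156 1.306; 333 -29 156 1.306' 0.4 30; python3 - <<'E'
from h import *
import pickle
print(pose()[0],pose()[1],robot.get_obs()["qpos"])
c=camera_info("wrist");im=snapshot("wrist");pickle.dump(c,open("w4.pkl","wb"))
cv2.imwrite("pics/w4.png",im[:,:,::-1]);cv2.imwrite("pics/w4b.png",cv2.resize(im[:,:,::-1],(800,600),interpolation=cv2.INTER_CUBIC))
print(proj(c,[[.4457,.3945,.034],[.4893,.4037,.008],[.4009,.3848,.008]])*800/560)
E
```

```text
t: 9.05
eef_pos: [0.4453, 0.3936, 0.1811]
ee_rot: [-3.124, -0.326, -0.002]
force: [-0.3, 0.3, -0.1]
finger_gap: 0.0342
grip_force: 0.0
[0.445253   0.39364117 0.18110052] 0.20771072388783765 [5.94299620e-01 2.25022133e-01 1.50241401e+00 1.29022685e-04
 1.41285741e+00 1.95736466e+00]
[[390.46587509 273.86424936]
 [390.55409025 182.80177014]
 [390.92369612 337.82304468]]
```

View pics/w4b.png

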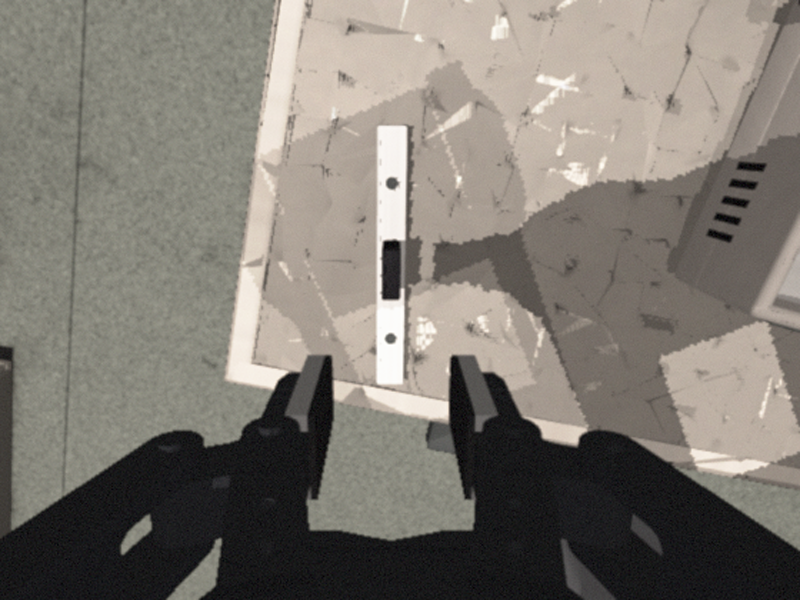

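The holes are at (392,184) and (390,338), matching the predictions within 1–2 px, and the tab is centred at (391,269). Descend and grip.

```bash
python3 -m jog '1 -1 40 0; 1 -1 80 0; 1 -1 110 0; 1 -1 130 0; 1 -1 145 0; 1 -1 145 0; 1 -1 145 0'; python3 -m jog '0 0 0 0;0 0 0 0;0 0 0 0;0 0 0 0;0 0 0 0;0 0 0 0' 0 40; python3 -m jog '0 0 -40 0;0 0 -80 0;0 0 -120 0; 0 0 -164 0;0 0 -164 0;0 0 -164 0'; python3 -c "
from h import *
print(pose()[:2])
go((.539,.1353,.20,1.511))"
```

```text
t: 9.8
eef_pos: [0.4462, 0.3951, 0.0363]
ee_rot: [-3.124, -0.324, -0.001]
force: [-0.4, -0.1, 0.3]
finger_gap: 0.0343
grip_force: 0.0
t: 10.4
eef_pos: [0.4463, 0.3953, 0.0367]
ee_rot: [-3.124, -0.324, -0.003]
force: [-0.6, -0.9, 8.6]
finger_gap: 0.0091
grip_force: 40.8
t: 11.0
eef_pos: [0.4459, 0.395, 0.2005]
ee_rot: [-3.124, -0.324, -0.003]
force: [-0.1, 0.3, -2.1]
finger_gap: 0.0091
grip_force: 39.6
(array([0.44588775, 0.39502975, 0.20051301]), np.float64(0.206933070814776))
38 273 1 -1.304;
```

```bash
python3 -m jog '0 0 0 -0.14; 0 0 0 -0.28; 0 20 0 -0.42; 0 50 0 -0.56; 5 80 0 -0.7; 10 110 0 -0.84; 15 140 0 -0.98; 20 170 0 -1.12; 25 200 0 -1.26; 30 230 0 -1.304; 34 250 0 -1.304; 38 265 0 -1.304; 38 273 0 -1.304; 38 273 0 -1.304;38 273 0 -1.304;38 273 0 -1.304;38 273 0 -1.304' ; python3 - <<'E'
from h import *
print(pose()[:2])
c=camera_info("wrist");im=snapshot("wrist");s=snapshot("scene")
f=lambda i,n:cv2.resize(i[:,:,::-1],(n,n*3//4),interpolation=cv2.INTER_CUBIC)
o=np.vstack([f(im,400),np.zeros((300,400,3),np.uint8)]);sc=cv2.resize(s[100:270,200:350,::-1],(400,453),interpolation=cv2.INTER_CUBIC)
cv2.imwrite("pics/m5.png",np.hstack([o[:453],sc]))
p=pose()[0]
print(proj(c,p+[0,0,-.0367])*400/560)
go((.539,.1353,.1165,1.511))
E
```

```text
t: 12.7
eef_pos: [0.5387, 0.1361, 0.1994]
ee_rot: [-2.286, -2.155, -0.0]
force: [-0.3, 0.9, -0.2]
finger_gap: 0.0095
grip_force: 39.5
(array([0.53873073, 0.13613774, 0.1993628 ]), np.float64(1.51167281548761))
[[196.81672003 182.91812351]]
-1 0 83 0.000;
```

View pics/m5.png

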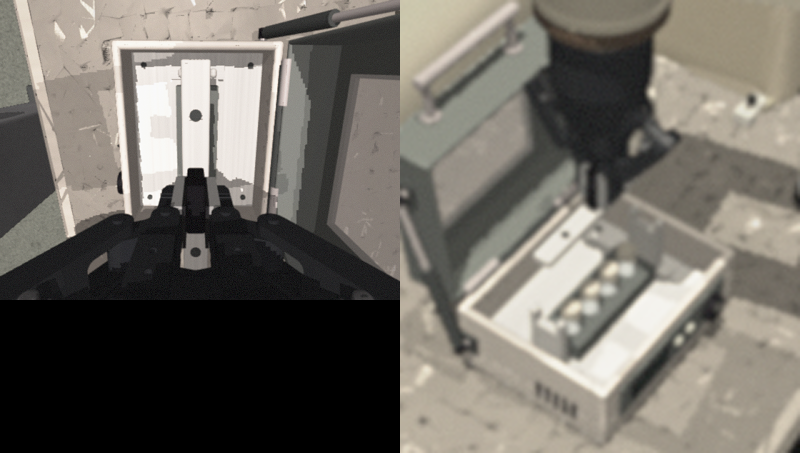

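The bar is held level above the notches, parallel to the post line. Wrist inset: bar centred on x≈196, over the post. Lower it.

```bash
python3 -m jog '-1 0 20 0; -1 0 40 0; -1 0 55 0; -1 0 65 0; -1 0 70 0; -1 0 75 0; -1 0 79 0; -1 0 79 0; -1 0 79 0'; python3 -m jog '0 0 1 0; 0 0 2 0; 0 0 3 0; 0 0 4 0; 0 0 4 0'
```

```text
t: 13.7
eef_pos: [0.539, 0.1345, 0.1207]
ee_rot: [2.287, 2.154, 0.001]
force: [0.3, -1.0, -0.8]
finger_gap: 0.0088
grip_force: 39.5
t: 14.2
eef_pos: [0.539, 0.1345, 0.1167]
ee_rot: [2.287, 2.154, 0.001]
force: [-1.2, -0.4, 4.4]
finger_gap: 0.0089
grip_force: 40.2
```

```bash
python3 -m jog '0 0 0 0;0 0 0 0;0 0 0 0;0 0 0 0;0 0 0 0' 0.35 20; python3 -m jog '0 0 -15 0;0 0 -30 0;0 0 -60 0;0 0 -100 0;0 0 -140 0;0 -30 -170 0;0 -60 -180 0;-30 -60 -180 0;-50 -60 -180 0;-50 -60 -180 0;-50 -60 -180 0'; python3 - <<'E'
from h import *
print(pose()[:2])
c=camera_info("wrist");im=snapshot("wrist");s=snapshot("scene")
o=cv2.resize(im[0:280,180:560,::-1],(540,398),interpolation=cv2.INTER_CUBIC)
o=np.vstack([o,np.zeros((55,540,3),np.uint8)])
sc=cv2.resize(s[100:270,200:297,::-1],(258,453),interpolation=cv2.INTER_CUBIC)
cv2.imwrite("pics/m6.png",np.hstack([o,sc]))
u=np.array([np.sin(.06),np.cos(.06)]);g=lambda X:(proj(c,X)-[180,0])*540/380
for z in (.088,): print([g([*(np.array([.539,.1353])+k*u),z]) for k in (-.075,-.045,.045,.075)], g([.539,.1353,.114]))
h=np.array([.539,.1353])+.076*np.array([np.cos(.06),-np.sin(.06)])
for th in (1.5,1.6,1.65): # handle pred
    a=th+.19; q=h-.1904*np.cos(a)*np.array([np.cos(.06),-np.sin(.06)]); print(th,q,.078+.1904*np.sin(a),g([*q,.078+.1904*np.sin(a)]),proj(C["scene"],[*q,.078+.1904*np.sin(a)]))
E
```

```text
t: 14.7
eef_pos: [0.5389, 0.1345, 0.1163]
ee_rot: [-2.287, -2.154, 0.0]
force: [-0.7, 0.0, -0.2]
finger_gap: 0.0296
grip_force: 0.0
t: 15.8
eef_pos: [0.476, 0.0881, 0.2969]
ee_rot: [2.288, 2.153, 0.001]
force: [0.4, -0.4, 0.8]
finger_gap: 0.03
grip_force: 0.0
(array([0.47603656, 0.08807048, 0.29692878]), np.float64(1.509846602293178))
[array([[226.06335656, 287.07501603]]), array([[228.35872015, 241.68526071]]), array([[235.9838471,  90.9018957]]), array([[238.8058608 ,  35.09787773]])] [[240.45470435 172.01253622]]
1.5 [0.63746516 0.12938499] 0.26704885516832017 [[695.69974145 207.42030234]] [[235.47899616 120.50364386]]
1.6 [0.65619168 0.12826005] 0.2638439035454726 [[749.08299142 205.93259754]] [[228.34730394 118.07922555]]
1.65 [0.66541164 0.12770619] 0.2615423624674261 [[771.67103044 204.90955965]] [[224.90522961 117.17484152]]
```

View pics/m6.png

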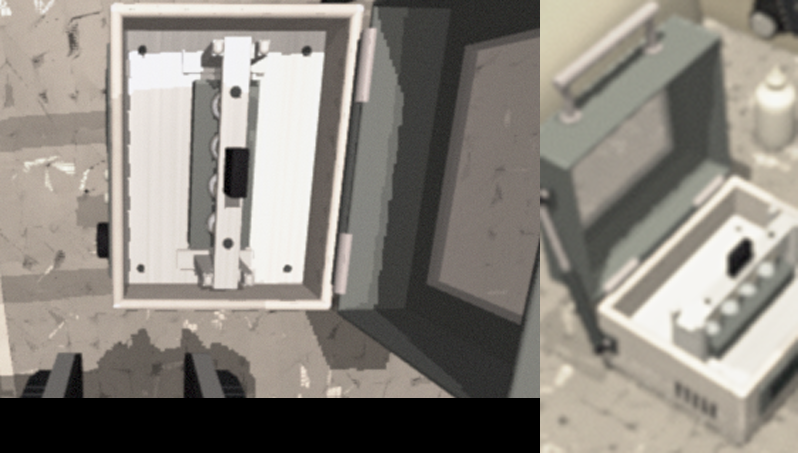

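The bar holes are at (236,92) and (228,243), matching the seated prediction of (236,91) and (228,242). The handle in the scene inset sits where lid = 1.65 predicts. Now I regrip the handle.

```bash
python3 -c "
from h import *
go((.6654,.1277,.355,1.511),(.6654,.1277,.268,1.511))"; python3 -m jog '0 0 -30 0;0 0 -58 0;0 0 -58 0' 0.4 20; python3 -c "
from h import *
go((.6654,.1277,.355,1.511),(.6654,.1277,.268,1.511))"
```

```text
50 187 -58 -0.000; 50 187 29 -0.000; 
t: 16.2
eef_pos: [0.4767, 0.0889, 0.3578]
ee_rot: [2.284, 2.153, 0.006]
force: [1.2, -0.7, -1.0]
finger_gap: 0.0343
grip_force: 0.0
50 186 3 0.001; 50 186 90 0.001;
```

```bash
python3 -m jog '12 40 0 0;25 85 0 0;38 130 0 0;50 170 0 0;50 186 0 0;50 186 0 0;50 186 0 0;50 186 30 0;50 186 55 0;50 186 75 0;50 186 88 0;50 186 88 0;50 186 88 0'; python3 -m jog '0 0 0 0;0 0 0 0;0 0 0 0;0 0 0 0;0 0 0 0;0 0 0 0' 0 20; python3 - <<'E'
from h import *
p,psi,m,o=pose();print(p,psi,o["force"],o["finger_gap"],o["grip_force"])
u=np.array([np.cos(.06),-np.sin(.06)]);r=.1904;T=[]
for th in np.linspace(1.65,.8,20)[1:]:
    f=lambda t:np.array([-r*np.cos(t+.19),r*np.sin(t+.19)]); d=f(th)-f(1.65)
    T.append((*(p[:2]+d[0]*u),p[2]+d[1],psi))
go(*T)
E
```

```text
t: 17.5
eef_pos: [0.6645, 0.127, 0.2676]
ee_rot: [2.286, 2.153, 0.002]
force: [-0.1, 0.1, 0.4]
finger_gap: 0.0345
grip_force: 0.0
t: 18.1
eef_pos: [0.6652, 0.1269, 0.2676]
ee_rot: [2.286, 2.153, 0.003]
force: [3.9, 0.8, 6.4]
finger_gap: 0.0112
grip_force: 20.0
[0.66522748 0.12692401 0.26759824] 1.5107221038236534 [3.94205312 0.78325131 6.37967696] 0.011226729567286226 19.974689483642578
-0 -8 -2 -0.000; -0 -17 -4 -0.000; -0 -25 -5 -0.000; -0 -33 -6 -0.000; -0 -42 -7 -0.000; -0 -50 -7 -0.000; -0 -59 -7 -0.000; -0 -68 -6 -0.000; -0 -76 -5 -0.000; -0 -84 -4 -0.000; -0 -93 -2 -0.000; -0 -101 -0 -0.000; -0 -109 2 -0.000; -0 -117 5 -0.000; -0 -125 8 -0.000; -0 -133 12 -0.000; -0 -140 16 -0.000; -0 -148 20 -0.000; -0 -155 24 -0.000;
```

```bash
python3 -m jog '0 -8 -2 0; 0 -17 -4 0; 0 -25 -5 0; 0 -33 -6 0; 0 -42 -7 0; 0 -50 -7 0; 0 -59 -7 0; 0 -68 -6 0; 0 -76 -5 0; 0 -84 -4 0; 0 -93 -2 0; 0 -101 0 0; 0 -109 2 0; 0 -117 5 0; 0 -125 8 0; 0 -133 12 0; 0 -140 16 0; 0 -148 20 0; 0 -155 24 0; 0 -155 24 0'; python3 -m jog '0 0 0 0;0 0 0 0;0 0 0 0;0 0 0 0;0 0 0 0'; python3 - <<'E'
from h import *
p,psi,m,o=pose();print(p,psi,o["force"],o["finger_gap"],o["grip_force"],o["qd"])
h=np.array([.539,.1353])+.076*np.array([np.cos(.06),-np.sin(.06)])
dx=(p[:2]-h)@[np.cos(.06),-np.sin(.06)];dz=p[2]-.006-.078;print("theta",np.arctan2(dz,-dx)-.19,np.hypot(dx,dz))
s=snapshot("scene");cv2.imwrite("pics/fin.png",cv2.resize(s[90:280,170:380,::-1],(663,600),interpolation=cv2.INTER_CUBIC))
E
```

```text
t: 20.1
eef_pos: [0.509, 0.1363, 0.2413]
ee_rot: [-2.286, -2.153, 0.001]
force: [4.8, 4.4, -7.4]
finger_gap: 0.011
grip_force: 20.0
t: 20.6
eef_pos: [0.5099, 0.1362, 0.242]
ee_rot: [-2.287, -2.154, 0.0]
force: [2.9, 4.5, -4.3]
finger_gap: 0.0114
grip_force: 20.2
[0.50992579 0.13619572 0.24197768] 1.5107985445976382 [ 2.92553104  4.52405086 -4.34201399] 0.011437297149200333 20.162091851234436 [-7.29847167e-04  8.12180502e-04 -4.56676635e-04  2.81495797e-04
 -2.96902658e-05 -1.10456672e-03]
theta 0.7938587119310594 0.18973093930784504
```

View pics/fin.png

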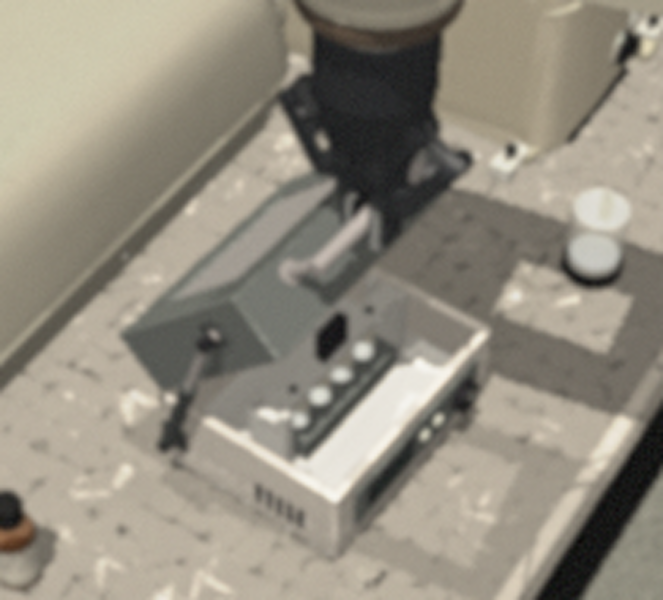

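The hood is held at about 0.79 rad: handle at (325,250), in the grip. The bar's tab is upright at (332,337) over the vials, the jar and amber bottle are undisturbed, and the arm is still. Signing off.

```bash
python3 -c "
from station import sign_off
print(sign_off())"
```

```text
the job is handed in; nothing more can be done
None
```

I handed the job in at about 21 s with the retaining bar seated in both notches, tab up, and the hood held still in the grip at about 0.79 rad; the sign-off returned no verdict.

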